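# Find the round blank and lay it in the carving cradle

### The job

One of the two sloping lidded boxes holds the round turned blank; the other holds a square one. Open the boxes, one at a time if need be, until you find the round blank, lift it out and lay it across both notched boards of the carving cradle, down in the free pair of V-notches, sticking out about equally at both ends. Set it down gently rather than dropping it, and leave the square blank in its box, the thin dowel in its own notches and the two chisels lying just beyond the boxes and the cradle where they are.

Things in the scene. Friction and masses are not known exactly. Their poses are not given: they have to be found in the camera images.
- blank_center (a point): centre of the round turned blank, a pale wooden cylinder 130 mm long and 40 mm in diameter, 0.10 to 0.17 kg; x axis along the cylinder. At the start it lies in one of the boxes (its point rest), sloping 30 degrees, under the shut lid.
- square_center (a point): centre of the square blank, a pale wooden bar 130 mm long and 28 by 28 mm; it lies in the other box, one edge down. x axis along the bar. To be left there.
- cradle_seat (a point): fixed point of the carving cradle: where the centre of the round blank is when it lies seated and centred in the free, large 90 degree V-notches (51 mm wide, 25 mm deep, bottom 28 mm below this point). x level, along the seated blank; y level, along the boards; z up. The small notches that hold the dowel are 95 mm away along +y.
- cradle: the carving cradle, a fixed wooden stand; origin on the bench at its middle, axes as the seat's; the seat is 105 mm above the bench. Base 130 mm (x) by 190 mm (y), 12 mm thick, and two upright notched boards 18 mm thick, tops 102 mm high, 62 mm apart in the clear (centred at x = -40 and +40 mm). Between the boards it is open down to the base.
- box_a: box_a, a dark wooden lidded box on a wedge stand, fixed to the bench, knob to the robot's left; origin on the bench, 76 mm straight below its rest point, axes as there. Outside 160 mm along the slope, 156 mm across; walls 8 mm, inside 140 mm across. Its top edges reach about 0.14 m. The two V-rests inside are 34 mm wide overall, so fingers have room on both sides.
- box_b: box_b, a dark wooden lidded box on a wedge stand, fixed to the bench, knob to the robot's left; origin on the bench, 76 mm straight below its rest point, axes as there. Outside 160 mm along the slope, 156 mm across; walls 8 mm, inside 140 mm across. Its top edges reach about 0.14 m. The two V-rests inside are 34 mm wide overall, so fingers have room on both sides.
- dowel_center (a point): centre of the thin wooden dowel, 150 mm long and 24 mm in diameter, already lying in the cradle's small notches; to be left there.
- lid_a (a joint): hinge joint of the lid of box_a, rad: 0 = shut, grows as the knob is lifted up and over towards the hinge, stop at 1.9, where the lid stands 11 degrees short of upright, still leaning over the box, the knob about 0.33 m above the bench; at 1.57 it is square to the box's slope. Stiff hinge: the lid stays where it is left; lifting it at the knob takes 2 to 3 N.
- lid_b (a joint): hinge joint of the lid of box_b, rad: 0 = shut, grows as the knob is lifted up and over towards the hinge, stop at 1.9, where the lid stands 11 degrees short of upright, still leaning over the box, the knob about 0.33 m above the bench; at 1.57 it is square to the box's slope. Stiff hinge: the lid stays where it is left; lifting it at the knob takes 2 to 3 N.
- lid_a_knob (a point): centre of the brass ball knob (26 mm diameter) of box_a's lid; it sticks out of the middle of the lid's lower edge on a 10 mm thick neck, 32 mm clear of the lid's edge and 194 mm from the hinge line. Moves with the lid. Axes: y along the hinge line.
- lid_b_knob (a point): centre of the brass ball knob (26 mm diameter) of box_b's lid; it sticks out of the middle of the lid's lower edge on a 10 mm thick neck, 32 mm clear of the lid's edge and 194 mm from the hinge line. Moves with the lid. Axes: y along the hinge line.
- lid_a_hinge (a point): middle of the hinge line of box_a's lid, along the top edge of the box; y axis along the hinge line. With the lid shut, the x axis rises 30 degrees from the knob towards the hinge. A positive lid turn is a right-handed turn about +y.
- lid_b_hinge (a point): middle of the hinge line of box_b's lid, along the top edge of the box; y axis along the hinge line. With the lid shut, the x axis rises 30 degrees from the knob towards the hinge. A positive lid turn is a right-handed turn about +y.
- box_a_rest (a point): fixed point in box_a: where the centre of a 40 mm round piece lies when at rest in it. Axes level: x from the knob side to the hinge side, y across, z up. Floor, V-rests, rim and lid all slope 30 degrees, rising along x, and so does a piece inside. Square to the slope, the rim is 22 mm above this point and the floor 30 mm below. Which box holds which piece shows only once opened.
- box_b_rest (a point): fixed point in box_b: where the centre of a 40 mm round piece lies when at rest in it. Axes level: x from the knob side to the hinge side, y across, z up. Floor, V-rests, rim and lid all slope 30 degrees, rising along x, and so does a piece inside. Square to the slope, the rim is 22 mm above this point and the floor 30 mm below. Which box holds which piece shows only once opened.
- chisel_left_mid (a point): middle of a chisel lying loose on the bench just beyond the boxes and cradle, left of the middle; 200 mm long, handle 28 mm thick, along its x axis; bystander
- chisel_right_mid (a point): middle of a like chisel lying loose on the bench beside it, right of the middle; bystander

How it is judged (in metres and radians):
On the way, in this order (a step that is already met when the one before it is completed fails the run):
1. a box lid is opened (past 0.9 rad) (value of joint any of lid_a, lid_b above 0.9 rad), for 0.1 s.
2. the round blank is lifted out, its centre above 0.13 m (height (world z) of blank_center above 0.13 m), for 0.1 s.
At the end, for the whole second after the job is handed in: The round blank is at rest in the large V-notches of both boards: centre within 14 mm along the notches, 6 mm sideways and 5 mm in height of the seat, axis within 0.06 rad; the dowel is within 20 mm of its start; the square blank is in its box, within 40 mm of its start (x of blank_center in the frame of cradle_seat between -0.014 and 0.014 m and y of blank_center in the frame of cradle_seat between -0.006 and 0.006 m and z of blank_center in the frame of cradle_seat between -0.006 and 0.005 m and angle between the x axis of blank_center and the x axis of cradle_seat, either way round below 0.06 rad and linear speed of blank below 0.02 m/s and distance of dowel_center from where it was at the start of the episode below 0.02 m and distance of square_center from where it was at the start of the episode below 0.04 m); the robot touches nothing.
It fails at once if the round blank is dropped or thrown (moves faster than 0.6 m/s while no finger touches it) (linear speed of blank above 0.6 m/s and contact force between the fingers and blank below 0.01 N).
It fails at once if the square blank is taken out of its box (distance of square_center from where it was at the start of the episode above 0.06 m).
It fails at once if the dowel is knocked along or out of its notches by more than 30 mm (distance of dowel_center from where it was at the start of the episode above 0.03 m).
It fails at once if a chisel beyond the boxes and the cradle is pushed by more than 40 mm (distance of any of chisel_left_mid, chisel_right_mid from where it was at the start of the episode above 0.04 m).
It also fails if it takes over 72 s, if anything falls off the work surface, if the arm or the gripper's body presses on something with over 40 N, if the wrist force passes 120 N, or if a joint passes its speed limit or range.

### The arm

A 7-joint arm with a two-finger parallel gripper is mounted at the origin on the work surface. World frame = base frame: x ahead of the robot, y to its left, z up, the work surface at z = 0. Lengths are in mm, angles in rad, forces in N, time in s.
With the tool pointing down it reaches from about 350 to 900 mm from the base axis. Payload 7.2 kg.
Tool frame: the origin (TCP) lies at the very end of the fingers, on their centre line; the grasp point (between the pads) lies 19 mm behind it (bot.grasp_offset is the distance from the TCP to the grasp point, in mm); z points along the fingers, x is the direction in which the jaws open and shut, and the axes are right-handed (so a half turn about z gives the same grasp; the last joint's range is limited). The gripper opens to 85 mm and grips with 20 to 120 N. Pads are 22 mm wide; open, the fingers measure 114 mm over their backs; the gripper's body (76 mm by 85 mm) begins 54 mm behind the grasp point. The pads swing forward as they close: fully open they stand 13 mm farther back than shut.
Start: joints at [1.042, 0.411, -0.013, 1.596, 0.006, 1.134, -0.082], TCP at [277.905, -559.82, 207.097] pointing down, gripper open.
Joint ranges: [-2.95, 2.95], [-0.29, 1.99], [-1.47, 1.44], [0.14, 2.54], [-1.03, 4.17], [0.13, 1.85], [-2.86, 2.86]. Speed limits (rad/s): [2.39, 2.39, 3.01, 3.01, 3.14, 3.14, 3.14].

### API

Orientations are given as a rotation vector (axis times angle).
In Python, from rig import bot, read_camera, camera_info, finder gives the robot as it stands. Calls block until the motion is done:
- bot.move_to(position, orientation): joint-space move of the TCP to a pose.
- bot.move_straight(position, feed=150, rotation=None): straight line of the TCP; rotation=None keeps the orientation; feed is the mean speed in mm/s.
- bot.move_j(angles): joint-space move.
- bot.open_jaws() and bot.gripper_close(): open the fingers fully, or close them until they stop; the grip force is fixed at half the most.
- bot.dwell(seconds).
- bot.solve_ik(position, orientation): joint angles nearest the present ones, or None.
- bot.get_obs(): the state.
- read_camera(name): name is "scene" or "side" or "wrist"; returns the picture (480x640x3 uint8, blue, green, red); there is no depth.
- camera_info(name): a dict with "fx", "fy", "cx", "cy" (pixels), "extrinsics" (4x4, takes a point from camera to world coordinates); the wrist camera has in their place "tool_from_camera" (4x4, takes a point from camera to tool coordinates, whose origin is the TCP and whose axes are the tool frame's). Camera axes: x right, y up, looking along -z (the intrinsics and any distortion apply to the point x, -y, -z); pixel columns grow to the right and rows downward; lengths in mm; the calibration is good to about 2 mm. A picture is of the moment at which its call begins: read the wrist's pose just before it. camera_info takes no time and is no camera call.
A pose or a line that the arm cannot do raises bot.IKError and nothing moves.
- bot.close_job(): hands the job in, once; it reports no verdict.
Trained networks look in the newest picture that a camera, given by its name, has taken for a name from the list of things; names that differ only in an ending like _2 or _b are one class to them, and where a whole thing is asked for, a point or a joint stands for the part that bears it (a point fixed in the world has none). Each returns a list of dicts, best first, with "conf" (0 to 1); they miss things now and then, are a little off and sometimes report something else, mostly with a low value. They report only what shows in the picture. A call takes as long as a camera call.
- finder.spot_in(camera, name): "at" ([row, column] in pixels, amid what is visible of it).
- finder.landmark_of(camera, name): "at" ([row, column] in pixels: a listed point, or the origin of a listed thing).
The state is a dict: "time_s": time; "joints": joint angles; "qvel": joint speeds; "joint_torque": joint torques, N m; "tcp_pos": TCP position; "eef_rot": TCP orientation; "ft_force": force on the tool from outside, world axes, zero at the start; "wrist_torque": the same for the moment, N m; "width": finger opening in mm.
Only numpy, scipy, OpenCV 4.12 (cv2) and the standard library are available. Lean on these libraries where they do the work, as an engineer would, in place of code of your own. Each camera call takes 0.05 s, during which the arm holds its last target. There are 200 camera calls.

## Working session

There is one attempt and no reset: what is moved stays moved. The work goes in short steps, each a Python script; the robot and the scene stay as the last script left them, time stands still between calls to the robot, and variables do not carry over. Pictures are saved under pics/ and viewed, about 8 in all and at most 12, crops included, and the job is handed in when it is done.

```bash
ls; mkdir -p pics
cat > h.py <<'E'
import numpy as np, cv2
from scipy.spatial.transform import Rotation as R
from rig import bot, read_camera, camera_info, finder
def cam(name):
    c=camera_info(name)
    if name=="wrist":
        o=bot.get_obs();T=np.eye(4);T[:3,:3]=R.from_rotvec(o["eef_rot"]).as_matrix();T[:3,3]=o["tcp_pos"]
        E=T@np.array(c["tool_from_camera"])
    else: E=np.array(c["extrinsics"])
    return c,E
def ray(c,E,at):
    r,cl=at
    K=np.array([[c["fx"],0,c["cx"]],[0,c["fy"],c["cy"]],[0,0,1.]])
    d=np.array(c.get("distortion",c.get("dist",np.zeros(5))),float)
    p=cv2.undistortPoints(np.array([[[cl,r]]],float),K,d)[0,0]
    v=E[:3,:3]@np.array([p[0],-p[1],-1.]);return E[:3,3],v/np.linalg.norm(v)
def onz(c,E,at,z):
    o,v=ray(c,E,at);return o+v*(z-o[2])/v[2]
def tri(rs):
    A=np.zeros((3,3));b=np.zeros(3)
    for o,v in rs:
        P=np.eye(3)-np.outer(v,v);A+=P;b+=P@o
    x=np.linalg.solve(A,b);return x,[float(np.linalg.norm((np.eye(3)-np.outer(v,v))@(x-o))) for o,v in rs]
def proj(c,E,p):
    q=np.linalg.inv(E)@np.append(p,1);K=[c["fx"],c["fy"],c["cx"],c["cy"]]
    return np.array([K[3]-K[1]*q[1]/-q[2],K[2]+K[0]*q[0]/-q[2]])
E
cat > m.py <<'E'
from h import *
names=["lid_a_knob","lid_a_hinge","box_a_rest","box_a","cradle_seat","cradle","dowel_center","chisel_left_mid"]
for n in ["scene","side"]:
    c,E=cam(n);print(n,{k:v for k,v in c.items() if k!="extrinsics"},E[:3,3].round())
    im=read_camera(n);cv2.imwrite(f"pics/{n}0.png",im)
    for k in names:
        print(k,[(np.round(d["at"]).tolist(),round(d["conf"],2)) for d in finder.landmark_of(n,k)][:4])
E
python3 m.py
```

```text
pics
scene {'fx': 530.4305750250105, 'fy': 530.4305750250105, 'cx': 308.6527033510682, 'cy': 234.82462376777718} [1283. -546. 1073.]
lid_a_knob [([275.0, 222.0], 0.69), ([231.0, 291.0], 0.53)]
lid_a_hinge [([283.0, 147.0], 0.81), ([274.0, 220.0], 0.58)]
box_a_rest [([284.0, 174.0], 0.77)]
box_a [([251.0, 288.0], 0.85), ([306.0, 180.0], 0.76)]
cradle_seat [([171.0, 370.0], 0.66)]
cradle [([211.0, 374.0], 0.92), ([232.0, 290.0], 0.25)]
dowel_center [([197.0, 393.0], 0.96)]
chisel_left_mid [([261.0, 376.0], 0.7), ([308.0, 180.0], 0.68)]
side {'fx': 459.1089587341512, 'fy': 459.1089587341512, 'cx': 321.0296948358004, 'cy': 236.871403988343} [390. 670. 879.]
lid_a_knob [([204.0, 373.0], 0.66)]
lid_a_hinge [([138.0, 390.0], 0.59)]
box_a_rest [([168.0, 386.0], 0.6)]
box_a [([272.0, 343.0], 0.92), ([189.0, 379.0], 0.65)]
cradle_seat [([362.0, 308.0], 0.59), ([378.0, 291.0], 0.26)]
cradle [([380.0, 288.0], 0.69)]
dowel_center [([341.0, 259.0], 0.69), ([140.0, 391.0], 0.3)]
chisel_left_mid [([292.0, 252.0], 0.83)]
```

View pics/scene0.png

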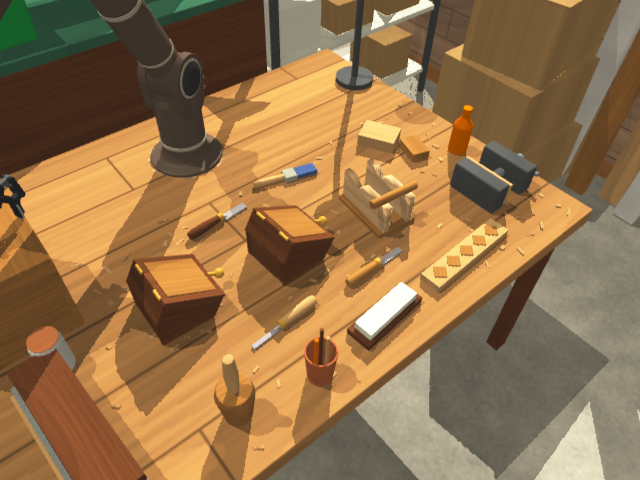

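View pics/side0.png

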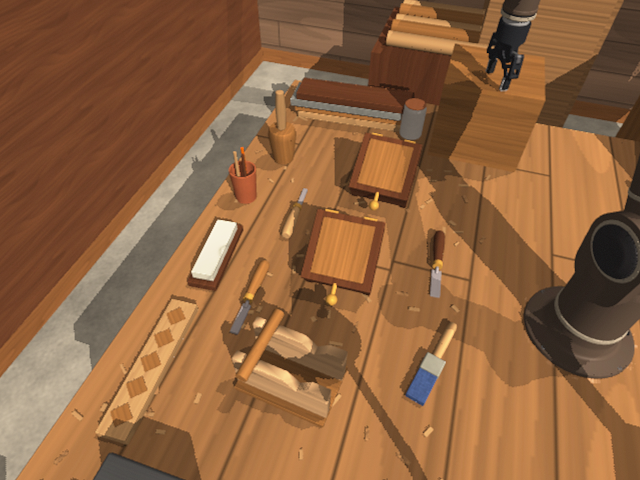

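The scene view shows two closed boxes, with knobs at about (row 272, col 218) and (219, 321), and the cradle at about (195, 378) with the dowel in its far notches. The side view shows the same knobs at (204, 375) and (295, 331), with the free notches on the robot side near (362, 308).

```bash
cat > m2.py <<'E'
from h import *
cs,Es=cam("scene");cd,Ed=cam("side")
def t(n,a,b):
    x,r=tri([ray(cs,Es,a),ray(cd,Ed,b)]);print(n,x.round(1),np.round(r,1));return x
for n in["scene","side"]:
    read_camera(n)
    for k in ["lid_b_knob","lid_b_hinge","box_b_rest"]:
        print(n,k,[(np.round(d["at"],1).tolist(),round(d["conf"],2)) for d in finder.landmark_of(n,k)][:4])
    print(n,[(np.round(d["at"],1).tolist(),round(d["conf"],2)) for d in finder.spot_in(n,"lid_a_knob")][:4])
t("knob far",(272,219),(204,375));t("knob near",(219,321),(295,331))
t("hinge far",(283,147),(138,390))
t("rest far",(284,174),(168,386)); t("box far",(306,180),(189,379)); t("box near",(251,288),(272,343))
t("seat",(171,370),(362,308)); t("cradle",(211,374),(380,288)); t("dowel",(197,393),(341,259))
E
python3 m2.py
```

```text
scene lid_b_knob [([220.6, 324.2], 0.72)]
scene lid_b_hinge [([224.5, 269.7], 0.86)]
scene box_b_rest [([234.7, 293.5], 0.67)]
scene [([278.0, 178.0], 0.67)]
side lid_b_knob [([300.9, 330.7], 0.64)]
side lid_b_hinge [([215.3, 353.2], 0.65)]
side box_b_rest [([247.1, 343.5], 0.58), ([210.7, 297.9], 0.17)]
side [([163.3, 386.8], 0.56)]
knob far [ 507.6 -194.7   45.5] [0.6 0.6]
knob near [530.6 117.2  52.7] [1.9 1.9]
hinge far [ 511.1 -365.4  138. ] [4.6 4.6]
rest far [ 503.7 -307.1   80.9] [3.1 3.1]
box far [ 512.6 -308.8    2. ] [5.5 5.5]
box near [530.3   6.7  -1.4] [3.9 3.9]
seat [516.2 307.2 111.2] [3.9 3.9]
cradle [560.1 300.   -7.2] [6.1 6.1]
dowel [621.3 291.4  99.8] [1.9 1.9]
```

```bash
cat > m3.py <<'E'
from h import *
o=bot.get_obs();print(o["time_s"],np.round(o["eef_rot"],3))
p=np.array(o["tcp_pos"]);print(np.round(camera_info("wrist")["tool_from_camera"],2))
for rv in ([np.pi,0,0],[0,np.pi,0]):
    for q in ([530,40,420],[520,290,420],[507,-270,420],[530,117,60]):
        s=bot.solve_ik(q,rv);print(rv,q,None if s is None else np.round(s,2))
bot.move_straight([p[0],p[1],420],feed=250)
for i,q in enumerate(([507,-250,430],[530,60,430],[540,290,430])):
    for rv in ([np.pi,0,0],[0,np.pi,0])[::1]:
        s=bot.solve_ik(q,rv)
        if s is not None: break
    bot.move_to(q,rv)
    c,E=cam("wrist");im=read_camera("wrist");cv2.imwrite(f"pics/w{i}.png",im)
    np.savez(f"w{i}.npz",E=E,K=[c["fx"],c["fy"],c["cx"],c["cy"]])
    for k in ["lid_a_knob","lid_a_hinge","box_a_rest","box_a","cradle_seat","cradle","dowel_center"]:
        z={"lid_a_knob":41,"lid_a_hinge":138,"box_a_rest":76,"box_a":0,"cradle_seat":105,"cradle":0,"dowel_center":100}[k]
        print(i,k,[(np.round(d["at"]).tolist(),round(d["conf"],2),onz(c,E,d["at"],z).round(1).tolist()) for d in finder.landmark_of("wrist",k)][:2])
print(bot.get_obs()["time_s"])
a=[cv2.imread(f"pics/w{i}.png") for i in (1,2)]
cv2.imwrite("pics/w12.png",cv2.resize(np.hstack(a),(800,300)))
E
python3 m3.py
```

```text
1.4 [ 2.67  -1.655  0.   ]
[[ 1.0000e+00 -0.0000e+00  0.0000e+00  1.2000e-01]
 [-0.0000e+00 -9.5000e-01 -3.1000e-01 -7.9150e+01]
 [ 0.0000e+00  3.1000e-01 -9.5000e-01 -1.6644e+02]
 [ 0.0000e+00  0.0000e+00  0.0000e+00  1.0000e+00]]
[3.141592653589793, 0, 0] [530, 40, 420] [ 0.41  0.21 -0.71  1.43  0.14  1.55 -0.29]
[3.141592653589793, 0, 0] [520, 290, 420] [ 0.15  0.49 -1.19  1.26  0.45  1.68 -0.95]
[3.141592653589793, 0, 0] [507, -270, 420] [ 0.68  0.25 -0.36  1.35  0.09  1.56  0.33]
[3.141592653589793, 0, 0] [530, 117, 60] [ 0.18  0.53 -0.64  1.91  0.42  0.84 -0.68]
[0, 3.141592653589793, 0] [530, 40, 420] [ 0.74  0.35 -1.23  1.41  0.33  1.61  2.68]
[0, 3.141592653589793, 0] [520, 290, 420] [ 0.16  0.51 -1.23  1.26  0.48  1.69  2.18]
[0, 3.141592653589793, 0] [507, -270, 420] [ 0.32  0.22  0.11  1.37 -0.03  1.55 -2.71]
[0, 3.141592653589793, 0] [530, 117, 60] [ 0.54  0.83 -1.24  1.89  0.89  1.12  2.08]
0 lid_a_knob [([139.0, 324.0], 0.7, [507.0, -195.2, 41.0])]
0 lid_a_hinge [([274.0, 324.0], 0.86, [506.8, -362.5, 138.0])]
0 box_a_rest [([222.0, 322.0], 0.83, [503.4, -308.2, 76.0])
[... 201 characters left out ...]
, [534.0, 36.5, 138.0])]
1 box_a_rest [([397.0, 309.0], 0.92, [505.4, -302.3, 76.0]), ([332.0, 311.0], 0.34, [510.1, -177.7, 76.0])]
1 box_a [([207.0, 324.0], 0.85, [531.1, 7.8, 0.0])]
1 cradle_seat []
1 cradle [([205.0, 327.0], 0.48, [535.9, 10.9, 0.0])]
1 dowel_center []
2 lid_a_knob [([439.0, 306.0], 0.41, [508.4, -199.0, 41.0])]
2 lid_a_hinge []
2 box_a_rest []
2 box_a [([329.0, 320.0], 0.94, [533.5, 12.8, 0.0]), ([352.0, 320.0], 0.35, [533.6, -37.1, 0.0])]
2 cradle_seat [([172.0, 309.0], 0.64, [522.0, 306.1, 105.0])]
2 cradle [([162.0, 334.0], 0.74, [558.0, 309.7, 0.0])]
2 dowel_center [([180.0, 382.0], 0.72, [617.8, 295.0, 100.0]), ([439.0, 308.0], 0.66, [514.7, -138.0, 100.0])]
7.1333
```

View pics/w12.png

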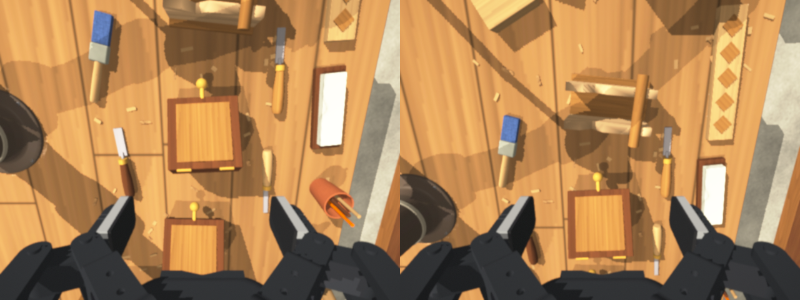

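```bash
cat > m4.py <<'E'
from h import *
bot.move_to([530,60,430],[np.pi,0,0]); c,E=cam("wrist"); read_camera("wrist")
for k,z in [("lid_b_knob",41),("lid_b_hinge",138),("box_b_rest",76),("box_b",0)]:
    print(k,[(np.round(d["at"]).tolist(),round(d["conf"],2),onz(c,E,d["at"],z).round(1).tolist()) for d in finder.landmark_of("wrist",k)][:3])
E
python3 m4.py
```

```text
lid_b_knob [([138.0, 325.0], 0.85, [531.9, 120.0, 41.0])]
lid_b_hinge [([268.0, 328.0], 0.72, [536.3, -41.4, 138.0])]
box_b_rest [([216.0, 328.0], 0.97, [537.0, 14.6, 76.0]), ([300.0, 426.0], 0.74, [688.8, -117.0, 76.0])]
box_b [([208.0, 324.0], 0.78, [531.7, 9.1, 0.0]), ([373.0, 313.0], 0.57, [511.5, -307.1, 0.0])]
```

The wrist views show box b with its knob at about (row 138, col 325) full scale. The cradle lies beyond it with the free notches on the robot side. I'll fit the poses from all detections.

```bash
cat > fit.py <<'E'
from h import *
from scipy.optimize import least_squares
cs,Es=cam("scene");cd,Ed=cam("side")
W=[np.load(f"w{i}.npz")["E"] for i in range(3)];cw=camera_info("wrist")
C={"s":(cs,Es),"d":(cd,Ed),0:(cw,W[0]),1:(cw,W[1]),2:(cw,W[2])}
def loc(k,h,hs):
    u=np.array([np.cos(np.pi/6),0,.5]);n=np.array([-.5,0,np.cos(np.pi/6)]);r=np.array([0,0,76.])
    return {"hinge":r+hs*u+h*n,"knob":r+(hs-194)*u+h*n,"rest":r,"box":0*r,"seat":np.array([0,0,105.]),"cradle":0*r,"dowel":np.array([0,95.,h])}[k]
def fit(obs,p0,h0):
    def f(p,full=False):
        Rz=R.from_euler("z",p[2]).as_matrix();out=[]
        for cn,k,at in obs:
            w=Rz@loc(k,p[3],p[4])+[p[0],p[1],0];c,E=C[cn];g=1 if cn in("s","d") else .8
            out+=list(g*(proj(c,E,w)-at))
        if full:return np.reshape(out,(-1,2)).round(1)
        return np.array(out+[(p[3]-h0)/2,(p[4]-80)/2])
    s=least_squares(f,[*p0,h0,80],loss="soft_l1");p=s.x;print(p.round(3));print(f(p,True).tolist());return p
print("B");B=fit([("s","knob",(220.6,324.2)),("s","hinge",(224.5,269.7)),("s","rest",(234.7,293.5)),("s","box",(251,288)),
 ("d","knob",(300.9,330.7)),("d","hinge",(215.3,353.2)),("d","rest",(247.1,343.5)),("d","box",(272,343)),
 (1,"knob",(138,325)),(1,"hinge",(268,328)),(1,"rest",(216,328)),(1,"box",(207.5,324))],(531,8,-1.57),25)
print("A");A=fit([("s","knob",(275,222)),("s","hinge",(283,147)),("s","rest",(284,174)),("s","box",(306,180)),
 ("d","knob",(204,373)),("d","hinge",(138,390)),("d","rest",(168,386)),("d","box",(189,379)),
 (0,"knob",(139,324)),(0,"hinge",(274,324)),(0,"rest",(222,322)),(0,"box",(207,325))],(508,-307,-1.57),25)
print("C");Cr=fit([("s","seat",(171,370)),("s","dowel",(197,393)),("d","seat",(362,308)),("d","cradle",(380,288)),("d","dowel",(341,259)),
 (2,"seat",(172,309)),(2,"cradle",(162,334)),(2,"dowel",(180,382))],(520,303,-1.57),100)
np.savez("pose.npz",A=A,B=B,C=Cr)
for p in (A,B):
    Rz=R.from_euler("z",p[2]).as_matrix()
    for k in("knob","hinge","rest"):print(k,(Rz@loc(k,p[3],p[4])+[p[0],p[1],0]).round(1))
E
python3 fit.py
```

```text
B
[533.933   9.248  -1.557  25.836  79.44 ]
[[1.3, -1.1], [0.9, 2.4], [-2.5, -3.0], [0.6, 2.9], [-1.9, -0.4], [0.1, -1.0], [4.1, 0.9], [-0.5, -0.2], [-2.7, -0.2], [1.3, -0.8], [0.8, -1.6], [-1.4, 1.4]]
A
[ 507.197 -308.019   -1.594   24.799   79.023]
[[-0.9, -3.0], [-0.4, 1.4], [3.1, 1.9], [-0.0, 1.3], [1.1, 0.9], [0.1, 3.2], [0.3, -0.4], [0.2, 3.5], [0.6, 1.5], [0.2, -0.2], [-0.2, 2.0], [2.4, -0.5]]
C
[524.735 306.868  -1.706  99.884  80.   ]
[[3.7, 3.2], [-0.8, 0.8], [-0.7, -2.3], [5.8, 18.3], [1.3, 1.6], [-0.1, 1.6], [1.2, -16.8], [0.8, 0.2]]
knob [ 509.7 -196.1   40. ]
hinge [ 505.9 -364.   137. ]
rest [ 507.2 -308.    76. ]
knob [532.3 121.4  41.1]
hinge [534.7 -46.6 138.1]
rest [533.9   9.2  76. ]
```

```bash
cat > lid.py <<'E'
from h import *
from fit import loc
def pose(n): return np.load("pose.npz")[n]
def tow(p,l): return R.from_euler("z",p[2]).apply(l)+[p[0],p[1],0]
def tool(xdir,zdir):
    z=np.array(zdir,float);z/=np.linalg.norm(z);x=np.array(xdir,float);x-=z*(x@z);x/=np.linalg.norm(x)
    return R.from_matrix(np.c_[x,np.cross(z,x),z])
def st(t=""):
    o=bot.get_obs();print(t,round(o["time_s"],1),np.round(o["tcp_pos"],1),"F",np.round(o["ft_force"],1),"w",round(o["width"],1),flush=True)
def open_lid(n,end=1.85):
    p=pose(n);a=R.from_euler("z",p[2]);yl=a.apply([0,1,0]);rot=tool(yl,[0,0,-1]).as_rotvec()
    k=tow(p,loc("knob",p[3],p[4]));h=tow(p,loc("hinge",p[3],p[4]));up=np.array([0,0,bot.grasp_offset])
    bot.open_jaws();bot.move_to(k-up+[0,0,120],rot);bot.move_straight(k-up,feed=120);st("at knob")
    bot.gripper_close();st("gripped")
    for t in np.linspace(0,end,11)[1:]:
        q=h+R.from_rotvec(yl*t).apply(k-h);bot.move_straight(q-up,feed=150);st(f"{t:.2f}")
    bot.open_jaws();st("open");bot.move_straight(q-up+[0,0,60],feed=200)
E
sed -i 's/^print("B");/if 1:\n pass\nprint("B");/' fit.py
python3 - <<'E'
from lid import *
open_lid("B")
bot.move_to([534,60,430],[np.pi,0,0]);cv2.imwrite("pics/b_open.png",read_camera("wrist"))
for k in("blank_center","square_center"):print(k,[(np.round(d["at"]).tolist(),round(d["conf"],2)) for d in finder.landmark_of("wrist",k)][:3])
st()
E
```

```text
B
[533.933   9.248  -1.557  25.836  79.44 ]
[[1.3, -1.1], [0.9, 2.4], [-2.5, -3.0], [0.6, 2.9], [-1.9, -0.4], [0.1, -1.0], [4.1, 0.9], [-0.5, -0.2], [-2.7, -0.2], [1.3, -0.8], [0.8, -1.6], [-1.4, 1.4]]
A
[ 507.197 -308.019   -1.594   24.799   79.023]
[[-0.9, -3.0], [-0.4, 1.4], [3.1, 1.9], [-0.0, 1.3], [1.1, 0.9], [0.1, 3.2], [0.3, -0.4], [0.2, 3.5], [0.6, 1.5], [0.2, -0.2], [-0.2, 2.0], [2.4, -0.5]]
C
[524.735 306.868  -1.706  99.884  80.   ]
[[3.7, 3.2], [-0.8, 0.8], [-0.7, -2.3], [5.8, 18.3], [1.3, 1.6], [-0.1, 1.6], [1.2, -16.8], [0.8, 0.2]]
knob [ 509.7 -196.1   40. ]
hinge [ 505.9 -364.   137. ]
rest [ 507.2 -308.    76. ]
knob [532.3 121.4  41.1]
hinge [534.7 -46.6 138.1]
rest [533.9   9.2  76. ]
at knob 10.8 [532.9 121.6  23.1] F [-0.2 -0.4 -0.5] w 85.6
gripped 11.4 [529.3 120.4  21.7] F [-7.  -1.6  3.1] w 18.9
0.18 11.8 [532.8 136.5  55.3] F [0.  1.1 1.1] w -0.1
0.37 12.2 [532.2 144.7  89.4] F [-0.5  0.1 -0.7] w -0.1
0.55 12.6 [532.  146.7 125. ] F [-0.   0.1 -1. ] w -0.1
0.74 13.0 [532.  142.4 160.5] F [-0.1 -0.2 -0.9] w 0.2
0.93 13.4 [532.2 131.7 194.8] F [-0.  -0.9 -1. ] w 0.2
1.11 13.8 [532.4 114.9 226.2] F [ 0.1  0.1 -0.8] w 0.1
1.29 14.2 [532.6  92.6 254.1] F [-0.1  0.3 -0. ] w 0.3
1.48 14.6 [533.   65.7 277.3] F [ 0.4  0.9 -0.1] w -0.1
1.67 15.0 [533.4  34.9 295.2] F [-0.3  0.8 -0.1] w 0.0
1.85 15.4 [533.9   1.1 307.2] F [-0.   1.2 -0.6] w 0.1
open 16.1 [5.341e+02 3.000e-01 3.076e+02] F [ 0.3  1.1 -0.1] w 85.6
blank_center []
square_center []
 17.2 [533.7  58.5 428.4] F [ 1.5 -0.5 -0.2] w 85.7
```

```bash
sed -i 's/^print(\[.*//' lid.py
cat > kn.py <<'E'
from lid import *
rs=[];ims=[]
for q in ([533,90,210],[533,40,210],[533,120,300]):
    bot.move_to(q,[np.pi,0,0]);c,E=cam("wrist");im=read_camera("wrist")
    d=finder.landmark_of("wrist","lid_b_knob")
    g=proj(c,E,[532,120,41])
    print(np.round(g),[(np.round(x["at"],1).tolist(),round(x["conf"],2)) for x in d][:2])
    hsv=cv2.cvtColor(im,cv2.COLOR_BGR2HSV);cv2.circle(im,(int(g[1]),int(g[0])),3,(255,0,0),-1)
    if d:rs.append(ray(c,E,d[0]["at"]))
    ims.append(im)
print(tri(rs))
cv2.imwrite("pics/kn.png",cv2.resize(np.hstack(ims[:2]),(800,300)));st()
E
python3 kn.py | tail -6
```

```text
rest [533.9   9.2  76. ]
[180. 321.] [([170.0, 319.6], 0.84)]
[119. 320.] []
[197. 322.] [([187.7, 320.9], 0.72)]
(array([530.37283415, 126.40787289,  17.46771847]), [0.19769082526241155, 0.19769082526233797])
 19.2 [532.6 119.3 299.1] F [-0.  -0.4 -1. ] w 85.5
```

View pics/kn.png

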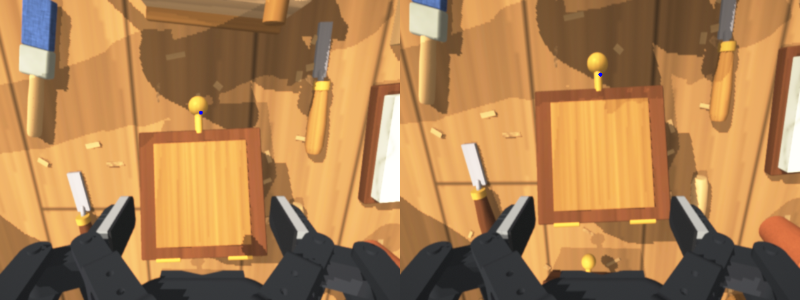

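Knob b is at about (row 168, col 317) and (99, 315) full scale. That is past my estimate on the knob side, so I gripped the inner cap of the ball and it slipped out. The lid is still shut. I'll triangulate again.

```bash
cat > k2.py <<'E'
from lid import *
cw=camera_info("wrist");TC=np.array(cw["tool_from_camera"])
def Ew(q):
    T=np.eye(4);T[:3,:3]=R.from_rotvec([np.pi,0,0]).as_matrix();T[:3,3]=q;return T@TC
for z in (0,):
    E1,E2,E3=Ew([532.6,89.3,209.2]),Ew([532.6,39.5,209.2]),Ew([532.6,119.3,299.1])
    O=[ray(cw,E1,(168.5,317.5)),ray(cw,E2,(99,315.5)),ray(cw,E3,(187.7,320.9))]
    print(tri(O)); 
    cs,Es=cam("scene");cd,Ed=cam("side");O+=[ray(cs,Es,(219.5,322)),ray(cd,Ed,(298,331))]
    print(tri(O))
for a,E in(((168.5,317.5),E1),((99,315.5),E2),((187.7,320.9),E3)):
    print([onz(cw,E,a,z).round(1).tolist() for z in(36,41,46)])
E
python3 k2.py | tail -5
```

```text
(array([528.23834522, 135.37550876,  84.46871556]), [0.3019181228233564, 1.4781374917755152, 1.7502048921921476])
(array([527.90260478, 129.079229  ,  48.28197921]), [2.0558880975833667, 8.493793496094483, 1.9135464857232065, 7.660804181835814, 5.456951920513095])
[[527.2, 129.7, 36.0], [527.3, 130.3, 41.0], [527.4, 130.8, 46.0]]
[[525.8, 138.1, 36.0], [525.9, 137.8, 41.0], [526.0, 137.5, 46.0]]
[[529.7, 127.6, 36.0], [529.7, 128.4, 41.0], [529.7, 129.3, 46.0]]
```

The rays agree on a raised knob at about (528, 135, 84), so the slipped grip did lift the lid to roughly 0.2 rad. I'll take fresh measurements of its position.

```bash
cat > k3.py <<'E'
from lid import *
rs=[];ims=[];T=[]
def f(n):
    c,E=cam(n);im=read_camera(n);d=finder.landmark_of(n,"lid_b_knob")
    d=sorted(d,key=lambda x:np.linalg.norm(np.array(x["at"])-proj(c,E,[528,135,80])))
    if d and d[0]["conf"]>.3:
        rs.append(ray(c,E,d[0]["at"]));g=d[0]["at"];print(n,np.round(g,1),round(d[0]["conf"],2),proj(c,E,[528,135,80]).round())
    else: g=proj(c,E,[528,135,80])
    r,cl=int(g[0]),int(g[1]);s=40 if n!="wrist" else 60
    cr=im[max(r-s,0):r+s,max(cl-s,0):cl+s];print(n,"crop origin",max(r-s,0),max(cl-s,0),cr.shape);ims.append(cv2.resize(cr,(260,260)))
for q in ([529,140,200],[529,60,200],[529,20,330]):
    bot.move_to(q,[np.pi,0,0]);f("wrist")
bot.move_to([529,-20,430],[np.pi,0,0]);f("wrist");f("scene");f("side")
print(tri(rs))
cv2.imwrite("pics/k3.png",np.vstack([np.hstack(ims[:3]),np.hstack(ims[3:])]));st()
E
python3 k3.py | tail -14
```

```text
rest [533.9   9.2  76. ]
wrist [229.6 326.9] 0.86 [233. 322.]
wrist crop origin 169 266 (120, 120, 3)
wrist crop origin 66 259 (120, 120, 3)
wrist [ 92.4 324.3] 0.72 [ 88. 322.]
wrist crop origin 32 264 (120, 120, 3)
wrist [ 61.3 327.3] 0.84 [ 60. 323.]
wrist crop origin 1 267 (120, 120, 3)
scene [213.2 325.3] 0.86 [209. 326.]
scene crop origin 173 285 (80, 80, 3)
side [300.  330.5] 0.88 [294. 331.]
side crop origin 260 290 (80, 80, 3)
(array([530.22377899, 133.74313417,  62.09276007]), [1.828062710424967, 2.1219084108448683, 4.1475205605182515, 3.648330838518734, 3.741633352850219])
 21.9 [528.7 -19.6 429. ] F [ 0.2 -0.9 -0.3] w 85.5
```

View pics/k3.png

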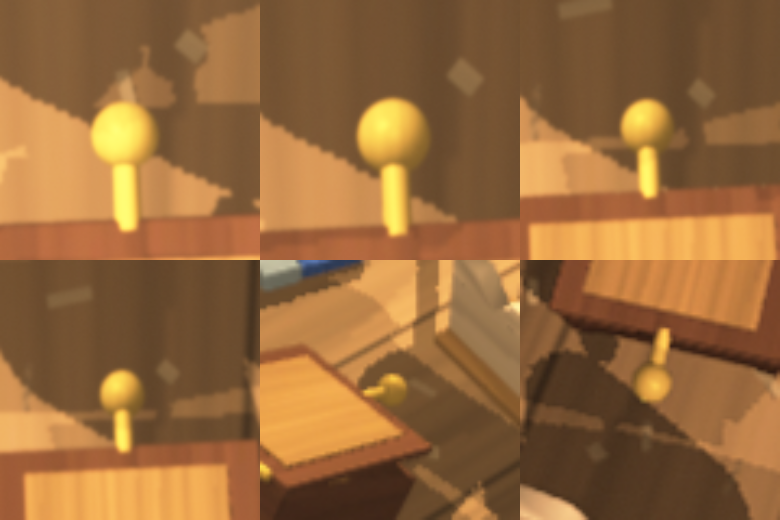

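The crops show the ball clearly. My centres are: wrist (231.3, 323.2), (127.4, 320.4), (89.2, 322.6), (61, 323.3), scene (213, 325.6), side (297.5, 330.9).

```bash
cat > k4.py <<'E'
from lid import *
from k2 import Ew
cw=camera_info("wrist");cs,Es=cam("scene");cd,Ed=cam("side")
O=[ray(cw,Ew(q),a) for q,a in (([528.7,139.7,199.2],(231.3,323.2)),([528.7,59.7,199.2],(127.4,320.4)),([528.7,19.8,329.1],(89.2,322.6)),([528.7,-19.6,429],(61,323.3)))]
print("wrist",tri(O));P=[ray(cs,Es,(213,325.6)),ray(cd,Ed,(297.5,330.9))];print("fix",tri(P));print("all",tri(O+P))
E
python3 k4.py | tail -3
```

```text
wrist (array([527.77575742, 134.44206068,  70.1985429 ]), [0.7174915061208789, 1.9294115947270125, 1.4923220192398345, 0.8466870210707953])
fix (array([528.18949488, 132.77696019,  64.92559108]), [0.13687372803279316, 0.1368737280328378])
all (array([527.85052236, 133.97013544,  65.54025712]), [1.2190328782735045, 2.3074387568806753, 0.6549704617860332, 1.6793471901344714, 1.3804091587308724, 0.6426984210175926])
```

The knob is at (528, 134, 66.5), which is 194.3 mm from my fitted hinge, so the lid stands at about 0.15 rad. My earlier grip was about 4 mm off in x. I'll grip it again, centred and slightly deeper.

```bash
cat > g.py <<'E'
from lid import *
yl=np.array([1,.025,0]);rot=[np.pi,0,0]
k=np.array([528,134,66.5]);dz=np.array([0,0,24.])
bot.move_to(k-dz+[0,0,110],rot);bot.move_straight(k-dz,feed=120);st("at")
bot.gripper_close();st("g");bot.dwell(.3);st("g2")
cv2.imwrite("pics/g_side.png",read_camera("side")[230:370,260:420]);
E
python3 g.py | tail -3
```

```text
at 24.1 [528.6 134.3  43.2] F [-0.7  0.4 -0.2] w 85.6
g 24.8 [528.6 133.8  42.8] F [ 1.8 -1.5  1.4] w 20.9
g2 25.1 [528.6 133.8  42.7] F [ 3.5 -1.8  0.7] w 20.7
```

```bash
cat > g2.py <<'E'
from lid import *
import sys
yl=np.array([1,.025,0]);yl/=np.linalg.norm(yl);rot=[np.pi,0,0]
h=np.array([532.,-46.6,138.1]);o=np.array(bot.get_obs()["tcp_pos"]);k=np.array([528,134,66.5]);off=o-k;off[0]=o[0]-528.
for t in np.arange(.1,1.71,.1):
    q=h+R.from_rotvec(yl*t).apply(k-h)+off
    bot.move_straight(q,feed=120);st(f"{t:.2f}")
    if bot.get_obs()["width"]<12: print("slip");break
E
python3 g2.py | grep -A99 "rest \[533"
```

```text
rest [533.9   9.2  76. ]
0.10 25.4 [528.3 139.8  61. ] F [ 2.2 -2.3  0.1] w 20.5
0.20 25.8 [528.1 143.6  79.7] F [ 2.3 -3.9  0.3] w 19.7
0.30 26.1 [527.7 147.7  99. ] F [ 0.7  0.8 -0.3] w 0.2
slip
```

Run:
```python
from lid import *
im=cv2.imread("pics/g_side.png");s=cv2.resize(im,(480,420))
b=read_camera("side")[200:340,260:420];b=cv2.resize(b,(300,420))
cv2.imwrite("pics/g_v.png",np.hstack([s,b]))
```

```text
B
[533.933   9.248  -1.557  25.836  79.44 ]
[[1.3, -1.1], [0.9, 2.4], [-2.5, -3.0], [0.6, 2.9], [-1.9, -0.4], [0.1, -1.0], [4.1, 0.9], [-0.5, -0.2], [-2.7, -0.2], [1.3, -0.8], [0.8, -1.6], [-1.4, 1.4]]
A
[ 507.197 -308.019   -1.594   24.799   79.023]
[[-0.9, -3.0], [-0.4, 1.4], [3.1, 1.9], [-0.0, 1.3], [1.1, 0.9], [0.1, 3.2], [0.3, -0.4], [0.2, 3.5], [0.6, 1.5], [0.2, -0.2], [-0.2, 2.0], [2.4, -0.5]]
C
[524.735 306.868  -1.706  99.884  80.   ]
[[3.7, 3.2], [-0.8, 0.8], [-0.7, -2.3], [5.8, 18.3], [1.3, 1.6], [-0.1, 1.6], [1.2, -16.8], [0.8, 0.2]]
knob [ 509.7 -196.1   40. ]
hinge [ 505.9 -364.   137. ]
rest [ 507.2 -308.    76. ]
knob [532.3 121.4  41.1]
hinge [534.7 -46.6 138.1]
rest [533.9   9.2  76. ]
```

View pics/g_v.png

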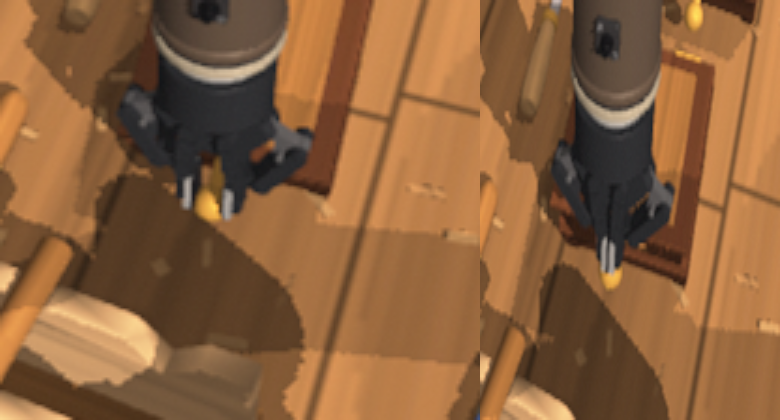

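The side crop shows the ball at finger-tip level, half squeezed out, so gripping the ball is unreliable. I'll push the lid edge up from below instead, with closed, tilted fingers beside the knob. First I'll check where the lid stands and what the arm can reach.

```bash
python3 - <<'E' >/dev/null
s=open('fit.py').read()
i=s.index('if 1:');open('fit.py','w').write(s[:i])
E
cat > p1.py <<'E'
from lid import *
p=np.array(bot.get_obs()["tcp_pos"])
bot.move_straight(p+[0,0,70],feed=250)
for a in (25,35,45,55):
    for sx in (1,-1):
        r=tool([sx,0,0],[0,-np.cos(np.radians(a)),-np.sin(np.radians(a))]).as_rotvec()
        print(a,sx,[bot.solve_ik(q,r) is not None for q in ([475,140,90],[475,105,95],[475,110,200],[475,40,270],[475,-5,285])])
bot.move_to([475,240,240],[np.pi,0,0])
rs=[]
for n in("scene","side"):
    c,E=cam(n);im=read_camera(n)
    d=sorted(finder.landmark_of(n,"lid_b_knob"),key=lambda x:np.linalg.norm(np.array(x["at"])-proj(c,E,[528,140,90])))
    print(n,np.round(d[0]["at"],1),d[0]["conf"]);rs.append(ray(c,E,d[0]["at"]))
print(tri(rs));st()
E
python3 p1.py
```

```text
25 1 [True, True, True, True, True]
25 -1 [True, True, True, True, True]
35 1 [True, True, True, True, True]
35 -1 [True, True, True, True, True]
45 1 [True, True, True, True, True]
45 -1 [True, True, True, True, True]
55 1 [True, True, True, True, True]
55 -1 [True, True, True, True, True]
scene [197.  331.2] 0.57
side [291.6 328.3] 0.62
(array([528.36317639, 151.34263824, 112.60402609]), [1.3163621492399, 1.3163621492400381])
 27.3 [475.1 238.6 238.7] F [0.  0.2 0.2] w -0.0
```

```bash
cat > p2.py <<'E'
from lid import *
a=np.radians(35);zd=np.array([0,-np.cos(a),-np.sin(a)])
J=np.array(bot.get_obs()["joints"]);best=None
p0=np.array([470,97,85.])
for sx in(1,-1):
    r=tool([sx,0,0],zd).as_rotvec();s=bot.solve_ik(p0-zd*70,r)
    d=np.abs(np.array(s)-J).max();print(sx,np.round(s,2))
    if best is None or d<best[0]:best=(d,r)
r=best[1]
bot.move_to(p0-zd*70,r);bot.move_straight(p0,feed=150);st("under")
h=np.array([470,-46.6,138.1])
for t in np.linspace(0,1.55,11)[1:]:
    q=h+R.from_rotvec([t,0,0]).apply(p0-h);bot.move_straight(q,feed=200);st(f"{t:.2f}")
    if np.linalg.norm(bot.get_obs()["ft_force"])>15:print("stop");break
bot.move_straight(q-zd*60,feed=250)
bot.open_jaws();bot.move_to([534,80,430],[np.pi,0,0]);cv2.imwrite("pics/b_open.png",read_camera("wrist"))
for k in("blank_center","square_center"):
  for f in (finder.landmark_of,finder.spot_in): print(k,[(np.round(d["at"]).tolist(),round(d["conf"],2)) for d in f("wrist",k)][:3])
st()
E
python3 p2.py
```

```text
1 [-0.51  0.8  -0.51  1.66  0.78  1.74 -1.33]
-1 [-0.38  0.86 -0.72  1.65  0.86  1.85  1.73]
under 28.7 [470.6  96.8  86.3] F [-0.3 -1.  -0.3] w 0.1
0.15 29.0 [470.6 105.2 109.3] F [ 0.7  0.  -0.2] w 0.1
0.31 29.2 [470.4 107.1 132.2] F [-0.2 -0.4 -0.5] w -0.1
0.46 29.5 [470.2 105.8 155.4] F [-0.6 -0.3 -0.3] w 0.1
0.62 29.8 [470.2 101.1 178.4] F [ 0.3 -0.1 -0.3] w -0.2
0.78 30.0 [470.1  93.  200.6] F [0.1 1.  0.6] w -0.0
0.93 30.3 [470.1  81.7 221.3] F [0.  0.2 0. ] w 0.3
1.08 30.6 [470.   67.3 240. ] F [-0.1  0.2 -0.6] w 0.2
1.24 30.8 [470.   50.3 256.3] F [ 0.5 -0.7  0.2] w 0.1
1.40 31.1 [470.   30.8 269.9] F [-0.3  1.5 -0.3] w 0.3
1.55 31.4 [469.9   9.5 280.3] F [-0.  -0.6  0.1] w 0.0
blank_center []
blank_center []
square_center []
square_center []
 33.5 [533.3  81.4 428.3] F [-0.2  0.4 -0.6] w 85.1
```

Run:
```python
from lid import *
s=read_camera("scene")[130:350,80:440]
a=cv2.imread("pics/b_open.png")
cv2.imwrite("pics/v7.png",np.hstack([cv2.resize(a,(400,300)),cv2.resize(s,(400,300))]))
```

```text
(no output)
```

View pics/v7.png

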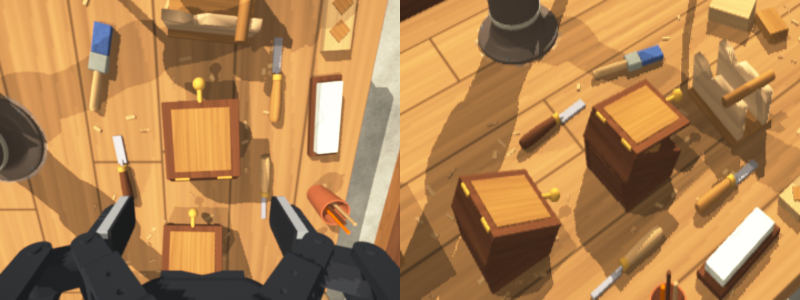

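```bash
cat > c.py <<'E'
from lid import *
rs=[]
for n in("wrist","scene","side"):
    c,E=cam(n);read_camera(n)
    for k in("lid_b_knob","lid_b_hinge"):
        d=sorted(finder.landmark_of(n,k),key=lambda x:np.linalg.norm(np.array(x["at"])-proj(c,E,[528,146,110] if "kn" in k else [532,-46,138])))
        if d: print(n,k,np.round(d[0]["at"],1),round(d[0]["conf"],2)); 
        if d and "kn" in k: rs.append(ray(c,E,d[0]["at"]))
    if n=="wrist":
        for t,a in (("LL",(163,261)),("LR",(158,384)),("HL",(288,266)),("HR",(285,384))):
            print(t,[onz(c,E,a,z).round(0).tolist() for z in (60,90,120,138)])
print(tri(rs))
E
python3 c.py
```

```text
wrist lid_b_knob [136.7 320.3] 0.64
wrist lid_b_hinge [284.9 326. ] 0.91
LL [[445.0, 107.0, 60.0], [450.0, 110.0, 90.0], [455.0, 113.0, 120.0], [458.0, 114.0, 138.0]]
LR [[617.0, 114.0, 60.0], [612.0, 117.0, 90.0], [608.0, 119.0, 120.0], [605.0, 121.0, 138.0]]
HL [[443.0, -86.0, 60.0], [448.0, -72.0, 90.0], [453.0, -58.0, 120.0], [456.0, -50.0, 138.0]]
HR [[627.0, -80.0, 60.0], [622.0, -66.0, 90.0], [617.0, -53.0, 120.0], [614.0, -45.0, 138.0]]
scene lid_b_knob [199.3 329.5] 0.68
scene lid_b_hinge [223.1 269.9] 0.56
side lid_b_knob [293.1 327.1] 0.78
side lid_b_hinge [215.1 352. ] 0.71
(array([528.98854601, 146.6852204 , 104.85591325]), [2.83188144658264, 3.2840201864525986, 5.13387679248784])
```

```bash
cat > t.py <<'E'
from lid import *
bot.gripper_close();bot.move_to([500,330,330],[np.pi,0,0]);st()
c,E=cam("wrist");im=read_camera("wrist")
P=np.array(bot.get_obs()["tcp_pos"]);Rm=R.from_rotvec(bot.get_obs()["eef_rot"])
np.savez("w2.npz",E=E)
for z,col in((0,(255,0,0)),(-10,(0,255,0)),(-20,(0,0,255))):
    g=proj(c,E,P+Rm.apply([0,0,z]));print(z,g.round());cv2.circle(im,(int(g[1]),int(g[0])),3,col,-1)
cv2.imwrite("pics/t.png",im)
for k,z in(("cradle_seat",105),("dowel_center",100),("cradle",0)):
    print(k,[(np.round(d["at"]).tolist(),round(d["conf"],2),onz(c,E,d["at"],z).round(1).tolist()) for d in finder.landmark_of("wrist",k)][:2])
s=read_camera("side");cs,Es=cam("side");g=proj(cs,Es,P);r,q=int(g[0]),int(g[1]);print(g)
cv2.circle(s,(q,r),1,(255,0,0),-1)
cv2.imwrite("pics/t2.png",np.hstack([cv2.resize(im,(500,375)),cv2.resize(s[r-60:r+65,q-50:q+50],(300,375))]))
E
python3 t.py
```

```text
35.8 [501.2 328.6 330.5] F [ 0.5 -0.9 -0.9] w -0.0
0 [294. 324.]
-10 [303. 324.]
-20 [314. 324.]
cradle_seat [([223.0, 344.0], 0.91, [523.5, 304.7, 105.0])]
dowel_center [([228.0, 428.0], 0.8, [616.1, 297.6, 100.0]), ([222.0, 346.0], 0.19, [525.7, 303.8, 100.0])]
cradle [([205.0, 364.0], 0.65, [556.1, 302.4, 0.0])]
[305.41865175 314.46511109]
```

View pics/t2.png

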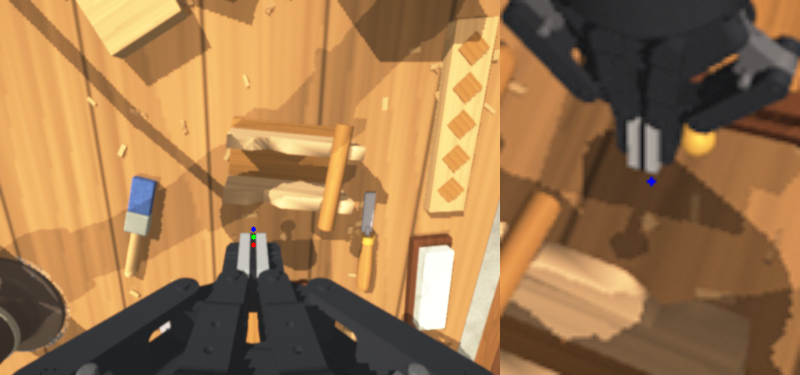

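Both views show the finger tips ending well short of the projected TCP. Allowing for finger thickness I get about 25 mm, and the chord widths of the two slipped grips (about 28–32 mm to the pad edge) agree. The missed push fits this too. I'll treat the grasp point as about 45 mm behind the TCP and check that by gripping the knob, where the width should read about 26.

```bash
cat > g3.py <<'E'
from lid import *
print(bot.grasp_offset)
yl=np.array([1,.03,0]);yl/=np.linalg.norm(yl);rot=tool(yl,[0,0,-1]).as_rotvec()
k=np.array([528.5,145.5,106]);h=np.array([533.,-46.6,138.1]);dz=np.array([0,0,43.])
bot.open_jaws();bot.move_to(k-dz+[0,0,110],rot);bot.move_straight(k-dz,feed=200);st("at")
bot.gripper_close();st("g")
if bot.get_obs()["width"]>24:
    for t in np.linspace(0,1.5,9)[1:]:
        q=h+R.from_rotvec(yl*t).apply(k-h)-dz;bot.move_straight(q,feed=220);st(f"{t:.2f}")
        if bot.get_obs()["width"]<22:print("slip");break
    else:
        bot.open_jaws();bot.move_straight(q+[0,0,60],feed=250)
        bot.move_to([534,80,430],[np.pi,0,0]);cv2.imwrite("pics/b_open2.png",read_camera("wrist"))
        for kk in("blank_center","square_center"):print(kk,[(np.round(d["at"]).tolist(),round(d["conf"],2)) for d in finder.landmark_of("wrist",kk)][:3])
        s=read_camera("scene")[130:350,80:440]
        cv2.imwrite("pics/v9.png",np.hstack([cv2.resize(cv2.imread("pics/b_open2.png"),(480,360)),cv2.resize(s,(320,360))]));st()
E
python3 g3.py
```

```text
18.700000000000003
at 38.5 [529.3 146.8  64.1] F [-0.4  0.1 -0.2] w 85.6
g 39.1 [528.1 145.3  63. ] F [-2.5 -0.3 -0.1] w 22.7
```

```bash
cat > g4.py <<'E'
from lid import *
yl=np.array([1,.03,0]);yl/=np.linalg.norm(yl)
k=np.array([528.5,145.5,106]);h=np.array([533.,-46.6,138.1]);dz=np.array([0,0,43.])
for t in np.r_[.1,np.linspace(0,1.5,9)[1:]]:
    q=h+R.from_rotvec(yl*t).apply(k-h)-dz;bot.move_straight(q,feed=220);st(f"{t:.2f}")
    if bot.get_obs()["width"]<19:print("slip");break
else:
    bot.open_jaws();bot.move_straight(q+[0,0,75],feed=250)
    bot.move_to([534,80,430],[np.pi,0,0]);cv2.imwrite("pics/b_open2.png",read_camera("wrist"))
    for kk in("blank_center","square_center"):print(kk,[(np.round(d["at"]).tolist(),round(d["conf"],2)) for d in finder.landmark_of("wrist",kk)][:3])
    s=read_camera("scene")[130:350,80:440]
    cv2.imwrite("pics/v9.png",np.hstack([cv2.resize(cv2.imread("pics/b_open2.png"),(480,360)),cv2.resize(s,(320,360))]));st()
E
python3 g4.py
```

```text
0.10 39.4 [528.1 147.6  82.7] F [-2.1  0.  -1.1] w 23.0
0.19 39.6 [528.1 147.2  99.5] F [-2.1 -3.1  0.1] w 22.7
0.38 39.9 [528.2 143.6 136.1] F [-3.5 -1.  -0.7] w 23.2
0.56 40.2 [528.7 131.9 170.6] F [-2.5 -2.9 -2.7] w 22.8
0.75 40.6 [529.4 114.1 202.7] F [-2.1 -2.9 -2.5] w 23.2
0.94 40.9 [530.4  91.4 231.1] F [-0.1 -3.  -4.4] w 23.0
1.12 41.2 [531.5  64.3 254.6] F [ 1.  -2.9 -5.1] w 22.5
1.31 41.5 [532.8  33.9 272.7] F [ 3.7 -1.2 -4.2] w 22.1
1.50 41.8 [533.3  -1.  284.2] F [ 0.1 -0.3 -1.8] w 0.2
slip
```

It carried most of the arc and slipped only at the very end, so the lid should be well open. I'll look.

```bash
cat > v9.py <<'E'
from lid import *
q=np.array(bot.get_obs()["tcp_pos"])
bot.move_straight(q+[0,10,100],feed=250);bot.open_jaws()
bot.move_to([534,80,430],[np.pi,0,0]);cv2.imwrite("pics/b_open2.png",read_camera("wrist"))
c,E=cam("wrist");P=proj(c,E,[532,9,76]);print(P.round())
for kk in("blank_center","square_center","lid_b_knob"):print(kk,[(np.round(d["at"]).tolist(),round(d["conf"],2)) for d in finder.landmark_of("wrist",kk)][:3])
s=read_camera("scene")[130:350,80:440]
cv2.imwrite("pics/v9.png",np.hstack([cv2.resize(cv2.imread("pics/b_open2.png"),(480,360)),cv2.resize(s,(320,360))]));st()
E
python3 v9.py
```

```text
[232. 322.]
blank_center []
square_center [([230.0, 323.0], 0.52), ([19.0, 338.0], 0.32)]
lid_b_knob [([293.0, 325.0], 0.73), ([132.0, 442.0], 0.65), ([411.0, 305.0], 0.39)]
 43.9 [534.   78.8 429.4] F [-0.6  0.3 -0.4] w 85.6
```

View pics/v9.png

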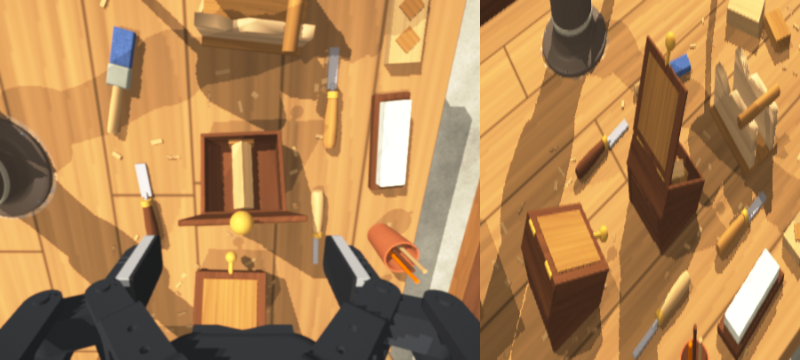

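The square blank is in box b (about row 230, col 323, full scale), so the round one is in box a. I'll open lid a with the corrected finger depth.

```bash
cat > a1.py <<'E'
from lid import *
xb=np.array([-.01,-1,0]);yl=np.array([1,-.01,0]);rot=tool(yl,[0,0,-1]).as_rotvec()
k=np.array([508.,-196,40.5]);h=np.array([506.,-364,137.5]);dz=np.array([0,0,41.])
bot.move_straight([508,-180,415],feed=350)
bot.move_straight(k-dz+[0,0,60],feed=350,rotation=rot);bot.move_straight(k-dz,feed=150);st("at")
bot.gripper_close();st("g")
if bot.get_obs()["width"]>21.5:
    for t in np.linspace(0,1.66,10)[1:]:
        q=h+R.from_rotvec(yl*t).apply(k-h)-dz;bot.move_straight(q,feed=260);st(f"{t:.2f}")
        if bot.get_obs()["width"]<19:print("slip");break
E
python3 a1.py
```

```text
at 46.5 [ 5.088e+02 -1.961e+02  5.000e-01] F [-0.2  0.1  0.2] w 85.4
g 47.1 [ 5.090e+02 -1.963e+02 -1.000e-01] F [ 3.5 -1.8  1.4] w 22.7
0.18 47.4 [ 509.4 -180.8   33.1] F [ 4.8 -0.7 -0.3] w 23.0
0.37 47.6 [ 509.6 -173.1   67.2] F [ 5.3 -3.8 -0.3] w 22.7
0.55 47.9 [ 509.6 -170.9  102.2] F [ 7.2 -3.5 -1. ] w 22.7
0.74 48.2 [ 509.5 -174.9  137.1] F [ 7.9 -1.3 -0.8] w 23.0
0.92 48.5 [ 509.2 -185.4  170.8] F [ 8.5 -1.7 -0.8] w 22.7
1.11 48.8 [ 508.7 -201.4  202. ] F [ 7.7  2.  -0. ] w 22.8
1.29 49.1 [ 508.1 -224.3  229.5] F [6.5 1.  0.5] w 22.7
1.48 49.3 [ 507.5 -251.8  252.2] F [ 7.4 -2.  -3.4] w 22.8
1.66 49.6 [ 506.7 -282.6  269.4] F [ 6.7 -2.2 -3.4] w 22.2
```

```bash
cat > a2.py <<'E'
from lid import *
xb=np.array([-.01,-1,0]);yl=np.array([1,-.01,0])
zt=.5*xb+np.array([0,0,-.866]);rot=tool(yl,zt).as_rotvec();c0=np.array([507.,-308,76])
q=np.array(bot.get_obs()["tcp_pos"])
bot.open_jaws();bot.move_straight(q+[0,20,70],feed=400)
bot.move_to(c0+zt*(42-150),rot)
c,E=cam("wrist");im=read_camera("wrist");cv2.imwrite("pics/a_in.png",im)
d=finder.landmark_of("wrist","blank_center");print(proj(c,E,c0).round(),[(np.round(x["at"]).tolist(),round(x["conf"],2)) for x in d][:2])
bot.move_straight(c0+zt*42,feed=200);st("in")
bot.gripper_close();st("g")
E
python3 a2.py
```

```text
[231. 324.] [([230.0, 322.0], 0.68)]
in 52.4 [ 507.6 -328.8   40.5] F [-0.4 -0.3  0.9] w 85.4
g 52.9 [ 506.  -328.7   40.5] F [-6.2  4.9  9.9] w 38.3
```

```bash
cat > a3.py <<'E'
from lid import *
xb=np.array([-.01,-1,0]);zt=.5*xb+np.array([0,0,-.866]);c0=np.array([507.,-308,76])
yw=-1.708;ys=[-np.sin(yw),np.cos(yw),0];rf=tool(ys,[0,0,-1]).as_rotvec();rv=tool([1,-.05,0],[0,0,-1]).as_rotvec()
seat=np.array([524.,307,105]);D=np.array([0,0,42.])
bot.move_straight(c0+zt*(42-110),feed=250);st("lift")
bot.move_straight([512,-170,385],feed=350,rotation=rv);st("high")
bot.move_straight([524,307,385],feed=450,rotation=rf);st("over")
bot.move_straight(seat-D+[0,0,30],feed=350);st("hover")
cv2.imwrite("pics/hov.png",np.hstack([cv2.resize(read_camera("side")[300:440,210:370],(400,350)),cv2.resize(read_camera("scene")[130:250,310:447],(400,350))]))
E
python3 a3.py
```

```text
lift 53.4 [ 506.9 -274.5  134.4] F [ 0.4  1.1 -1.3] w 38.5
high 54.4 [ 511.1 -170.6  382.1] F [-0.4  1.  -1.1] w 38.3
over 55.6 [524.5 305.  384.4] F [ 0.3 -0.5 -2. ] w 38.3
hover 56.6 [523.9 305.2  92.8] F [-2.5 -0.1 -0.9] w 38.4
```

View pics/hov.png

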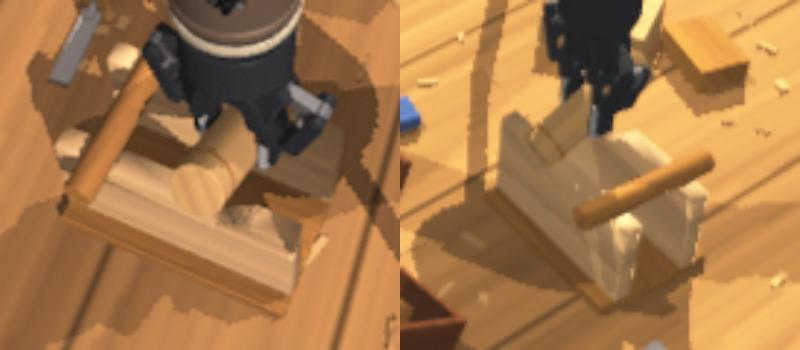

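The blank is gripped squarely and parallel to the dowel. I'll check its alignment with the visible notch (about (240, 215) in the left crop) by projection before lowering it.

```bash
cat > pj.py <<'E'
from h import *
yw=-1.708;x=np.array([np.cos(yw),np.sin(yw),0]);y=np.array([-np.sin(yw),np.cos(yw),0]);s=np.array([524.,307,105])
c,E=cam("side");cs,Es=cam("scene")
f=lambda p:(((proj(c,E,p)-[300,210])*2.5)[::-1].round().tolist(),((proj(cs,Es,p)-[130,310])*[350/120,400/137])[::-1].round().tolist())
for n,p in(("near notch bottom outer",s-49*x-28*np.array([0,0,1])),("near notch +25",s-49*x+25.5*y-[0,0,3]),("near notch -25",s-49*x-25.5*y-[0,0,3]),
 ("blank end near, now",s-65*x+[0,-2,30]),("dowel near end",s+95*y-75*x-[0,0,5]),("dowel far end",s+95*y+75*x-[0,0,5]),
 ("board end -y top",s-49*x-55*y-[0,0,3]),("board end +y top",s-49*x+135*y-[0,0,3])):print(n,f(p))
E
python3 pj.py
```

```text
near notch bottom outer ([210.0, 229.0], [222.0, 135.0])
near notch +25 ([177.0, 199.0], [241.0, 131.0])
near notch -25 ([241.0, 229.0], [209.0, 101.0])
blank end near, now ([197.0, 211.0], [241.0, 84.0])
dowel near end ([74.0, 191.0], [308.0, 165.0])
dowel far end ([176.0, 29.0], [177.0, 221.0])
board end -y top ([279.0, 247.0], [192.0, 84.0])
board end +y top ([46.0, 137.0], [314.0, 198.0])
```

```bash
cat > q.py <<'E'
from h import *
b=bot.get_obs()["tcp_pos"];print(np.round(b,1))
for nm in("blank_center","cradle_seat"):
    rs=[]
    for n in("side","scene"):
        c,E=cam(n); 
        if nm=="blank_center": read_camera(n)
        d=finder.landmark_of(n,nm);g=np.array([524,305,135 if nm[0]=="b" else 105])
        print(nm,n,proj(c,E,g).round(),[(np.round(x["at"],1).tolist(),round(x["conf"],2)) for x in d][:3])
        if d: rs.append(ray(c,E,d[0]["at"]))
    if len(rs)==2:print(tri(rs))
E
python3 q.py
python3 - <<'E'
import cv2,numpy as np
im=cv2.imread("pics/hov.png")
# measure end-disc colour extents in left crop
hsv=cv2.cvtColor(im[:, :400],cv2.COLOR_BGR2HSV)
for r in range(140,240,10): print(r,[tuple(int(v) for v in hsv[r,c]) for c in range(160,270,12)])
E
```

```text
[524.2 305.4  93.2]
blank_center side [353. 306.] [([359.2, 299.7], 0.61)]
blank_center scene [167. 374.] [([166.7, 378.4], 0.65)]
(array([530.7659719 , 318.28868014, 131.714757  ]), [0.8025401744182495, 0.8025401744181331])
cradle_seat side [361. 306.] [([361.5, 309.3], 0.71), ([268.7, 341.9], 0.22)]
cradle_seat scene [175. 373.] [([171.5, 368.0], 0.65)]
(array([513.66108457, 303.73680625, 109.08695128]), [5.126858324943461, 5.126858324943453])
140 [(14, 162, 85), (14, 156, 88), (15, 122, 200), (15, 123, 201), (15, 133, 109), (15, 137, 136), (15, 137, 175), (15, 136, 191), (15, 116, 77), (105, 12, 42)]
150 [(14, 161, 90), (14, 162, 88), (14, 164, 84), (15, 153, 100), (15, 150, 107), (15, 137, 164), (15, 137, 190), (15, 137, 195), (15, 119, 150), (6, 15, 84)]
160 [(14, 168, 85), (14, 165, 88), (15, 137, 91), (16, 135, 119), (15, 136, 152), (14, 153, 168), (15, 136, 191), (15, 137, 197), (14, 116, 143), (0, 14, 75)]
170 [(15, 122, 190), (15, 132, 172), (15, 137, 218), (15, 137, 222), (16, 134, 223), (16, 135, 228), (15, 145, 218), (15, 137, 201), (15, 126, 111), (14, 117, 122)]
180 [(
[... 274 characters left out ...]
14, 163, 83), (14, 163, 83), (13, 163, 78)]
200 [(15, 123, 222), (15, 121, 225), (16, 135, 224), (15, 136, 221), (16, 137, 224), (17, 132, 236), (13, 163, 91), (14, 166, 86), (14, 164, 84), (14, 166, 146)]
210 [(15, 122, 202), (15, 123, 204), (15, 126, 220), (15, 137, 211), (16, 133, 229), (15, 128, 170), (15, 121, 116), (15, 121, 166), (15, 124, 202), (15, 127, 185)]
220 [(15, 123, 211), (15, 123, 206), (15, 123, 203), (15, 122, 213), (15, 120, 223), (15, 122, 157), (15, 122, 121), (15, 123, 141), (15, 122, 221), (15, 124, 196)]
230 [(15, 123, 203), (15, 123, 215), (15, 122, 211), (15, 123, 205), (15, 124, 203), (15, 123, 210), (15, 122, 198), (15, 122, 180), (15, 123, 209), (15, 122, 192)]
```

Run:
```python
from h import *
from lid import st
st();print(R.from_rotvec(bot.get_obs()["eef_rot"]).as_matrix().round(3).tolist())
yw=-1.708;x=np.array([np.cos(yw),np.sin(yw),0]);y=np.array([-np.sin(yw),np.cos(yw),0]);b=np.array([524.2,305.4,135.2])
o=[]
for n,r0,c0,w,h in(("side",310,260,90,80),("scene",115,330,90,80)):
    c,E=cam(n);im=cv2.imread("pics/x.png") if 0 else read_camera(n);k=400/w
    im=cv2.resize(im[r0:r0+h,c0:c0+w],(400,int(h*k)),interpolation=cv2.INTER_CUBIC)
    for e in(-65,65):
        th=np.linspace(0,6.28,40);P=np.array([(proj(c,E,b+e*x+20*np.cos(t)*y+20*np.sin(t)*np.array([0,0,1]))-[r0,c0])[::-1]*k for t in th])
        cv2.polylines(im,[P.astype(int)],True,(255,0,0),1)
    o.append(im)
cv2.imwrite("pics/big.png",np.hstack(o))
```

```text
57.0 [524.4 306.7  93.3] F [-1.9 -0.7  0.2] w 38.1
[[0.991, -0.137, 0.001], [-0.137, -0.991, -0.0], [0.001, -0.0, -1.0]]
```

View pics/big.png

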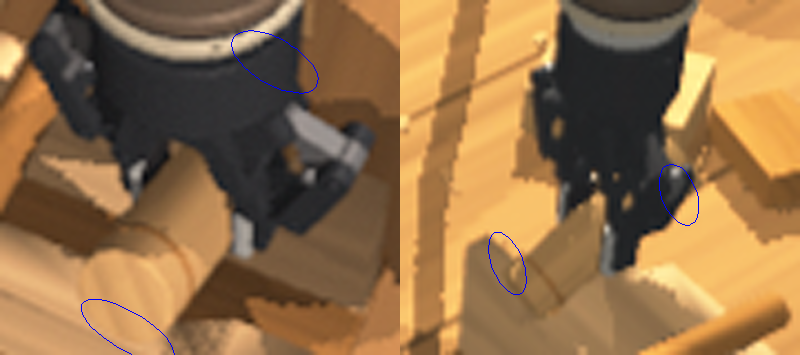

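Both views show the blank pitched in the grip, with the +y end high and the −y end low. I'll solve for tilt and axial offset from the seen end disc: side, full picture, row 376.4, col 288.1.

Run:
```python
from h import *
yw=-1.708;x=np.array([np.cos(yw),np.sin(yw),0]);g=np.array([524.4,306.,135.2]);c,E=cam("side");cs,Es=cam("scene")
for z0 in(-5,0,5):
  for s in(-15,-10,-5,0,5,10):
    r=[]
    for th in range(0,36,5):
        t=np.radians(th);a=-x*np.cos(t)+np.array([0,0,np.sin(t)])
        r.append((th,round(float(np.linalg.norm(proj(c,E,g+[0,0,z0]+(65+s)*a)-[376.4,288.1])),1)))
    b=min(r,key=lambda v:v[1]);t=np.radians(b[0]);a=-x*np.cos(t)+np.array([0,0,np.sin(t)])
    q=proj(cs,Es,g+[0,0,z0]+(s-65)*a);print(z0,s,b,((q-[115,330])*4.444)[::-1].round()+[400,0])
```

```text
-5 -15 (5, 4.6) [487. 286.]
-5 -10 (15, 3.4) [495. 298.]
-5 -5 (20, 2.4) [504. 300.]
-5 0 (25, 1.6) [513. 300.]
-5 5 (25, 1.2) [519. 295.]
-5 10 (30, 0.5) [528. 294.]
0 -15 (5, 4.4) [487. 280.]
0 -10 (10, 3.1) [495. 285.]
0 -5 (15, 2.1) [503. 287.]
0 0 (20, 1.1) [511. 289.]
0 5 (25, 0.1) [519. 289.]
0 10 (30, 1.6) [528. 288.]
5 -15 (0, 4.4) [488. 265.]
5 -10 (5, 3.0) [495. 271.]
5 -5 (15, 1.9) [503. 281.]
5 0 (20, 1.0) [511. 283.]
5 5 (25, 1.4) [520. 283.]
5 10 (25, 1.5) [526. 278.]
```

The solution is a tilt of about 25–28°, with the blank's centre 5–10 mm toward +y of the grip. I'll shift the grip 7 mm toward −y and lower it slowly. The low end meets the far notch first and the notches level the blank in the grip, while I watch the force.

```bash
cat > d.py <<'E'
from lid import *
p=np.array([523.5,299.5,93.3])
bot.move_straight(p,feed=100)
F0=np.array(bot.get_obs()["ft_force"]);ok=True
for z in np.arange(90,63.9,-2.6):
    bot.move_straight([p[0],p[1],z],feed=60);o=bot.get_obs();f=np.array(o["ft_force"])-F0
    print(round(o["time_s"],1),round(z,1),np.round(o["tcp_pos"],1),f.round(1),round(o["width"],1),flush=True)
    if np.linalg.norm(f)>28:print("stop");ok=False;break
E
python3 d.py
```

```text
57.6 90.0 [523.3 299.6  90.3] [-2.2 -0.6  6. ] 38.3
57.9 87.4 [523.5 300.6  88.4] [-3.3  0.3  8.9] 38.3
58.1 84.8 [523.8 301.6  86.3] [-4.5  2.3 11.4] 38.2
58.4 82.2 [523.9 302.5  83.9] [-3.   3.9 10.9] 38.0
58.6 79.6 [524.  303.3  81.5] [-4.5  5.3 10.8] 38.4
58.9 77.0 [524.1 303.8  79.5] [-3.8  6.3 13.4] 38.3
59.1 74.4 [524.2 304.3  77. ] [-4.   7.7 15.1] 38.3
59.4 71.8 [524.1 305.   74.3] [-2.8  8.7 11.9] 38.1
59.6 69.2 [524.1 305.3  71.8] [-3.8 11.  12.5] 38.2
59.9 66.6 [524.1 305.7  69.3] [-4.1 10.6 12.7] 38.4
60.1 64.0 [524.1 306.   66.8] [-4.  10.6 12.7] 38.3
```

```bash
cat > e.py <<'E'
from lid import *
o=bot.get_obs()
for z in(62,60):
    bot.move_straight([523.5,299.5,z],feed=60);st(z)
b=np.array(bot.get_obs()["tcp_pos"])+[0,0,42]
yw=-1.708;x=np.array([np.cos(yw),np.sin(yw),0]);y=np.array([-np.sin(yw),np.cos(yw),0]);seat=np.array([524.,307,105])
O=[];rs=[]
for n,r0,c0,w,h in(("side",310,260,90,80),("scene",115,330,90,80)):
    c,E=cam(n);im=read_camera(n);k=400/w
    d=finder.landmark_of(n,"blank_center");print(n,[(np.round(v["at"],1).tolist(),round(v["conf"],2)) for v in d][:2],proj(c,E,seat).round(1))
    if d:rs.append(ray(c,E,d[0]["at"]))
    im=cv2.resize(im[r0:r0+h,c0:c0+w],(400,int(h*k)),interpolation=cv2.INTER_CUBIC)
    for e in(-65,65):
        P=np.array([(proj(c,E,seat+e*x+20*np.cos(t)*y+20*np.sin(t)*np.array([0,0,1]))-[r0,c0])[::-1]*k for t in np.linspace(0,6.28,40)])
        cv2.polylines(im,[P.astype(int)],True,(255,0,0),1)
    O.append(im)
if len(rs)==2:print(tri(rs))
cv2.imwrite("pics/last.png",np.hstack(O))
E
python3 e.py
```

```text
62 60.4 [524.  306.2  66.1] F [-7.3  8.4 22.6] w 37.9
60 60.6 [524.  306.3  65.6] F [-10.8   4.2  35.9] w 38.8
side [([361.8, 302.3], 0.85)] [361.5 306. ]
scene [([177.1, 376.5], 0.88), ([249.5, 286.9], 0.46)] [174.6 373. ]
(array([532.74126275, 309.3567915 , 101.33839225]), [2.3201990657172877, 2.320199065717032])
```

View pics/last.png

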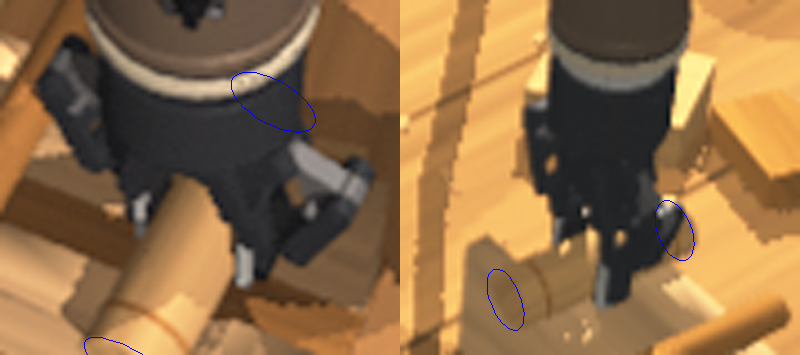

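The blank now lies level in both notches. The −y end disc coincides with the predicted circle at about (507, 299), and the force rose sharply, so both boards carry it. I'll ease the pressure off, release, retreat and check.

```bash
cat > r.py <<'E'
from lid import *
bot.move_straight([524,304.5,65.5],feed=40);st("eased")
bot.open_jaws();st("open");p=np.array(bot.get_obs()["tcp_pos"])
bot.move_straight(p+[0,0,90],feed=200);bot.move_straight([440,330,330],feed=350)
rs=[];rd=[]
for n in("side","scene","wrist"):
    c,E=cam(n);im=read_camera(n);cv2.imwrite(f"pics/end_{n}.png",im)
    d=finder.landmark_of(n,"blank_center");print(n,[(np.round(v["at"],1).tolist(),round(v["conf"],2)) for v in d][:2],proj(c,E,[524,307,105]).round(1))
    if d:rs.append(ray(c,E,d[0]["at"]))
    d=finder.landmark_of(n,"dowel_center")
    if d:rd.append(ray(c,E,d[0]["at"]))
print(tri(rs));print("dowel",tri(rd));st()
E
python3 r.py
```

```text
eased 61.1 [524.2 306.4  66.2] F [-1.7  3.5  9.1] w 38.6
open 61.7 [524.  304.2  65.2] F [ 0.5  0.2 -0.5] w 85.5
side [([365.4, 299.8], 0.9)] [361.5 306. ]
scene [([174.3, 375.0], 0.6), ([250.6, 289.2], 0.48)] [174.6 373. ]
wrist [([208.9, 402.8], 0.91)] [211.3 404.7]
(array([526.98713429, 313.0266033 , 103.6594378 ]), [6.744719194205729, 1.243686963566494, 5.712273493284655])
dowel (array([613.27957569, 297.24359187, 107.71754663]), [4.3836422064582425, 2.1255184641189717, 3.201008719022627])
 63.4 [440.1 329.8 329.4] F [ 0.1 -0.3  1.1] w 85.9
```

No picture views remain, so I'll check the centring numerically, using intensity profiles along the blank and across the boards in the saved wrist picture.

Run:
```python
from h import *
c,E=cam("wrist");im=cv2.imread("pics/end_wrist.png");g=cv2.cvtColor(im,cv2.COLOR_BGR2HSV)
yw=-1.708;x=np.array([np.cos(yw),np.sin(yw),0]);y=np.array([-np.sin(yw),np.cos(yw),0]);s=np.array([524.,307,0])
def prof(u,z,ch):
    o=[]
    for e in range(-90,92,3):
        r,q=proj(c,E,s+e*x+u*y+[0,0,z]).round().astype(int);o.append(f"{e}:{g[r,q,ch]}" if 0<=r<480 and 0<=q<640 else "-")
    return " ".join(o)
for u,z,t in((0,125,"blank top"),(6,124,"blank top+6"),(-48,102,"boards u-48"),(48,102,"boards u48")):
    print(t);print("S",prof(u,z,1));print("V",prof(u,z,2))
```

```text
blank top
S -90:151 -87:151 -84:152 -81:151 -78:152 -75:150 -72:146 -69:131 -66:134 -63:133 -60:133 -57:134 -54:151 -51:142 -48:133 -45:133 -42:132 -39:133 -36:133 -33:135 -30:136 -27:134 -24:136 -21:136 -18:136 -15:133 -12:134 -9:133 -6:134 -3:133 0:134 3:134 6:134 9:134 12:135 15:133 18:134 21:135 24:133 27:131 30:125 33:123 36:123 39:123 42:140 45:144 48:125 51:123 54:123 57:124 60:142 63:148 66:148 69:150 72:148 75:150 78:151 81:149 84:152 87:149 90:149
V -90:188 -87:189 -84:190 -81:191 -78:190 -75:191 -72:198 -69:228 -66:225 -63:224 -60:224 -57:222 -54:191 -51:212 -48:226 -45:225 -42:228 -39:228 -36:222 -33:217 -30:216 -27:220 -24:220 -21:220 -18:218 -15:222 -12:221 -9:220 -6:220 -3:219 0:223 3:221 6:220 9:220 12:219 15:222 18:222 21:221 24:222 27:231 30:245 33:247 36:247 39:246 42:239 45:242 48:247 51:247 54:246 57:245 60:194 63:150 66:148 69:150 72:150 75:150 78:150 81:151 84:151 87:151 90:152
blank top+6
S -90:152 -87:152 -84:151 -81:151 -78:153 -75:151 -72:145 -69:134 -66:132 -63:133 -60:135 -57:134 -54:154 -51:137 -48:134 -45:133 -42:134 -39:135 -36:133 -33:133 -30:135 -27:
[... 1856 characters left out ...]
 -15:162 -12:162 -9:162 -6:162 -3:162 0:161 3:159 6:156 9:119 12:117 15:117 18:117 21:119 24:119 27:111 30:97 33:88 36:103 39:110 42:112 45:111 48:117 51:147 54:149 57:147 60:148 63:150 66:148 69:148 72:148 75:147 78:149 81:150 84:149 87:149 90:150
V -90:199 -87:197 -84:173 -81:164 -78:147 -75:145 -72:160 -69:181 -66:188 -63:189 -60:189 -57:226 -54:229 -51:244 -48:254 -45:254 -42:251 -39:247 -36:247 -33:244 -30:196 -27:156 -24:157 -21:151 -18:139 -15:115 -12:113 -9:113 -6:112 -3:115 0:109 3:109 6:111 9:131 12:133 15:135 18:133 21:148 24:216 27:242 30:252 33:254 36:249 39:243 42:240 45:241 48:235 51:163 54:157 57:156 60:155 63:153 66:153 69:153 72:153 75:153 78:151 81:150 84:151 87:151 90:148
```

The blank runs from −71 to +60.5 mm along the seat axis, and the board edges read −31 and +49.5 mm where −31 and +49 are expected. So it is about 5 mm off centre (14 mm allowed) at about the seat height. The robot is clear of everything, so I'm handing in.

```bash
python3 -c "
from rig import bot
print(bot.get_obs()['time_s']);bot.close_job()"
```

```text
63.4167
the job is handed in; nothing more can be done
```

The round blank is lying in the large V-notches of both cradle boards, and I handed the job in at 63.4 s of the 72 s allowed. The hand-in gives no verdict, so the checks below are my own.

**What I did**
- **Box b:** I opened this first. It held the square blank, which I left untouched.
- **Box a:** I opened this next and gripped the round blank (38 mm between the fingers). I carried it over box b's open lid, lowered it into the notches with the force watched, then eased off and released it.

**Last checks**
- **Along the notches:** the blank is about 5 mm off centre towards +y, with 14 mm allowed. Its measured length was 131.5 mm, and the board edges matched the expected positions within 0.5 mm.
- **Height:** about 104 mm, against 105 mm for the seat.
- **Dowel:** it read within about 11 mm of its first position, which is close to the measuring scatter. I saw nothing touch it.
- **Chisels:** I saw nothing touch them, but did not measure them at the end.

**What went wrong or disagreed**
- **Lid b:** two knob grips slipped and one push missed. The finger tips appeared to end about 25 mm short of the stated tool point; reaching deeper fixed it. A third grip opened lid b and slipped only at the very end.
- **Tilted blank:** it turned about 25° in the grip on the way. I levelled it by pressing it gently into the notches, with a peak force of about 36 N.
- **Last triangulation:** the final camera rays disagreed by up to 7 mm, so I relied on the edge measurement for centring. I did not measure the blank's final tilt or sideways position separately.

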